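# Load the alignment box and hold up its hood

### The arm

A 7-joint arm with a two-finger parallel gripper is mounted at the origin on a cart in front of the work surface, level with it; the furniture and walls round the work are solid. World frame = base frame: x ahead of the robot, y to its left, z up, the work surface at z = 0. Lengths are in mm, angles in rad, forces in N, time in s.
With the tool pointing down it reaches from about 400 to 850 mm from the base axis. Payload 4.4 kg.
Tool frame: the origin (TCP) lies on the mounting face of the last link; the fingertips stand 199 mm ahead of it and the grasp point (between the pads) lies 180 mm ahead of it (arm.tip_extent is the distance from the TCP to the fingertips, in mm); z points along the fingers, y is the line along which they close (so a half turn about z gives the same grasp; the last joint's range is limited). The gripper opens to 94 mm and grips with 3 to 60 N. Pads are 16 mm wide; open, the fingers measure 119 mm over their backs; the gripper's body (75 mm by 177 mm) begins 78 mm behind the grasp point.
Start: joints at [-1.366, 0.628, 0.038, 1.517, -0.027, 0.996, -0.02], TCP at [173.857, 626.33, 404.678] pointing down, gripper open.
Joint ranges: [-3.06, 3.06], [-0.37, 2.12], [-1.25, 1.32], [0.18, 2.47], [-1.1, 4.24], [0.23, 1.98], [-2.94, 2.94]. Speed limits (rad/s): [2.57, 2.57, 3.14, 3.14, 3.14, 3.14, 3.14].

### API

Orientations are given as a unit quaternion [x, y, z, w].
In Python, from station import arm gives the robot as it stands. The module is installed in compiled form; this text tells all that it offers.
- The arm moves only by the shell command python3 -m handwheel 'ROWS' [FORCE]. ROWS is a JSON object of lists of equal length, an entry for each row: "rotation": the turn, a rotation vector about the tool's x, y, z in units of 5 degrees (1.0 is 5 degrees), a list of three; "slide": the shift along the tool's x, y, z in units of 30 mm (1.0 is 30 mm), a list of three; "claw": the opening, from -1 (shut) to 1 (fully open). In form: {"rotation": [[rx, ry, rz], ...], "slide": [[tx, ty, tz], ...], "claw": [claw, ...]}. A call has 1 to 12 rows; each row is the pose to reach, as a shift and turn from the pose commanded when the call began, along the tool's axes at that moment; what a row does not reach only later rows make up. A row lasts 1/12 s, in which the tool goes at most 41.7 mm and 7.16 degrees, less where a joint would pass 70% of its speed; a pose out of reach is approached as far as the arm can. A call with a gripper value outside its range is refused whole. The fingers move at their own pace and stop on an object; FORCE is the grip in N (left out, the last holds). Time passes only in rows, so rows that repeat a pose let the fingers close. It gives the time, the measured TCP pose, the force, the opening and the grip force at its end, in the units of the state.
- arm.observe(): the state, without advancing time (a new reading comes with each control period).
- arm.read_camera(name): name is "scene" or "top" or "wrist"; returns a dict with "pixels" (384x512x3 uint8, red, green, blue), "vfov" (degrees; the focal length in pixels is half the picture's height over the tangent of half this angle, whatever the lens; pixels are square), "cx", "cy" (the principal point, pixels), "rvec" (rotation vector, rad) and "tvec" (3), from world to camera coordinates, as OpenCV has them. Camera axes: x right, y down, z forward; pixel columns grow to the right and rows downward; lengths in mm; the calibration is good to about 2 mm. A picture is of the moment at which its call begins. There is no depth.
- arm.sign_off(): hands the job in; it is judged then, once.
Trained networks look in a picture, given as the dict that the camera call returned (one of the last four; its "shot" number tells which), for a name from the list of things; names that differ only in an ending like _2 or _b are one class to them, and where a whole thing is asked for, a point or a joint stands for the part that bears it (a point fixed in the world has none). Each returns a list of dicts, best first, with "conf" (0 to 1); they miss things now and then, are a little off and sometimes report something else, mostly with a low value. They report only what shows in the picture. A call takes as long as a camera call. They do not tell look-alikes from the thing itself.
- arm.cut_out(thing, picture): "region" (384x512 bool, what is visible of it) and "point" ([column, row] in pixels, amid what is visible of it).
- arm.mark_of(thing, picture): "point" ([column, row] in pixels: a listed point, or the origin of a listed thing).
The state is a dict: "clock": time; "joints": joint angles; "qvel": joint speeds; "tau": joint torques, N m; "position": TCP position; "eef_rot": TCP orientation; "wrist_force": force on the tool from outside, world axes, zero at the start; "moment": the same for the moment, N m; "gripper_width": opening from 0.0 (shut) to 1.0 (fully open); "finger_force": force on a finger pad.
Only numpy, scipy, OpenCV 4.12 (cv2) and the standard library are available. Lean on these libraries where they do the work, as an engineer would, in place of code of your own. Each camera call takes 0.05 s, during which the arm holds its last target. There are 200 camera calls.

### The job

Put the small tuner module from the bench into the socket of the open alignment box, fully home, and swing the socket's locking lever shut over it. Then, by the bar handle of the outer hood, lower the two nested lids together, gently, pushing the inner screening lid down ahead of the hood, and press until the inner lid clicks fully shut. Lift the hood alone again, leaving the inner lid shut, and finish while still holding the hood about half open (45 degrees) by its bar, so that a technician can reach the trimmer holes under it; do not disturb the other things on the bench.

Things in the scene. Friction and masses are not known exactly. Their poses are not given: they have to be found in the camera images.
- module: tuner module: loose plain metal can 44 (its x) x 30 (its y) x 26 mm high, 60 to 110 g, two small round trimmers in its top; origin at the centre of its underside, z up. It stands on the bench to the right of the alignment box. It fits the socket either way round (180 degrees makes no difference); pick it across its 30 mm width.
- align_box: alignment box, fixed: grey cast base 146 (x) x 172 (y) mm, flat deck 34 mm above the bench; origin under the base's centre, z up, front (towards the robot) = its -x. Both lids turn about one line at its back, along its y at x +57, z +36 mm. At the start both stand open, 3 to 10 degrees past upright, the inner lid nested in the outer hood, on the robot's side of it.
- socket_floor (a point): centre of the socket pocket's floor, 37 mm above the bench, at x -9, y +12 mm of the box; axes as the box's. Pocket 47 x 33 mm, long side along the box's x (1.5 mm free all round the module), 10 mm deep, mouth chamfered, in a black block 66 x 50 x 13 mm high on the deck; a seated module stands 16 mm out of it.
- lever (a joint): locking lever of the socket, rad: 0 = shut (its wire bail crosses 1 mm over the top of a seated module), 1.0 to 1.3 = open (hand grip steeply up, bail tipped back clear of the pocket). Turns about a line along the box's y, at x +18, z +43 mm of the box; stays where it is left, moves with about 1 N at the grip.
- lever_grip (a point): middle of the lever's black hand grip, a round rod 10 mm thick, 22 mm long, 42 mm from the lever's axis (its end 55 mm), 58 mm to the box's -y side of the socket's centre. Points steeply up when open; swings forward (box -x) and down to lie nearly level when shut, this point then 47 mm above the bench. 22 mm free between it and the bail's leg.
- inner_lid (a joint): inner screening lid, rad: 0 = fully shut, 1.745 = fully open. Sheet-metal pan 93 x 126 x 42 mm with two trimmer holes. Stiff hinge: stays where it is left. A sprung roller catch on the deck resists from about 0.1 rad, where the hood's own weight comes to rest; pressed past it (5 to 6 N down at the hood's bar) the lid snaps to 0 and is held there.
- inner_edge (a point): middle of the inner lid's front top edge, 107 mm in front of the hinge line when shut
- hood (a joint): outer hood, rad: 0 = fully shut, 1.745 = open on its stop. Grey sheet hood 114 x 148 x 55 mm, 0.3 kg. Runs freely: let go below about 1.0 it falls shut, above 1.2 it falls open. On the way down two rubber pads in it meet the inner lid's top and push that lid down at nearly the hood's own angle, to 0 when the hood is at 0. Nothing ties the lids together on the way up.
- hood_edge (a point): middle of the hood's front top edge, 119 mm in front of the hinge line when shut; 17 mm from point inner_edge when nested
- hood_bar (a point): middle of the hood's bar handle: round steel bar 10 mm thick, 80 mm long along the box's y, 36 mm off the hood's front wall (31 mm free). With the hood shut it is 155 mm in front of the hinge line and 25 mm above it (61 mm above the bench); it goes round with the hood, about 190 mm above the bench when open, and can turn between the fingers.
- mug: bystander: mug 82 x 114 x 91 mm, to be left alone
- tape: bystander: roll of tape 62 x 60 x 19 mm, to be left alone
- clamp_2: bystander: spring clamp 33 x 99 x 17 mm, to be left alone
- tweezers: bystander: steel tweezers 11 x 118 x 8 mm, to be left alone
Mind the look-alikes: they are no part of the job. Of the things like the module, leave any that is orange; of the rest the larger one is meant.

How it is judged (in metres and radians):
On the way, in this order (a step that is already met when the one before it is completed fails the run):
1. the module sits fully home in the socket (horizontal distance between module and socket_floor below 0.004 m and z of module in the frame of socket_floor below 0.003 m and angle between the x axis of module and the x axis of align_box, either way round below 0.12 rad and angle between module's own z axis and vertical below 0.06 rad and value of joint lever above 0.6 rad), for 0.2 s.
2. the locking lever is shut over it, the lids still standing open (horizontal distance between module and socket_floor below 0.004 m and z of module in the frame of socket_floor below 0.003 m and angle between the x axis of module and the x axis of align_box, either way round below 0.12 rad and angle between module's own z axis and vertical below 0.06 rad and value of joint lever below 0.12 rad and value of joint each of hood, inner_lid above 1.2 rad), for 0.2 s.
3. both lids are fully shut (horizontal distance between module and socket_floor below 0.004 m and z of module in the frame of socket_floor below 0.003 m and angle between the x axis of module and the x axis of align_box, either way round below 0.12 rad and angle between module's own z axis and vertical below 0.06 rad and value of joint lever below 0.12 rad and value of joint hood below 0.05 rad and value of joint inner_lid below 0.02 rad), for 0.2 s.
4. the hood is lifted off, the inner lid still shut (value of joint hood above 0.25 rad and value of joint inner_lid below 0.03 rad), for 0.2 s.
At the end, for the whole second after the job is handed in: The module is home in the socket (within 4 mm and 7 degrees of the pocket, under 3 mm above its floor), lever shut (below 0.12 rad), inner lid shut (below 0.03 rad), and the fingers hold the hood still between 0.5 and 1.0 rad open (29 to 57 degrees) (horizontal distance between module and socket_floor below 0.004 m and z of module in the frame of socket_floor below 0.003 m and angle between the x axis of module and the x axis of align_box, either way round below 0.12 rad and angle between module's own z axis and vertical below 0.06 rad and value of joint lever below 0.12 rad and value of joint inner_lid below 0.03 rad and value of joint hood between 0.5 and 1 rad and velocity of joint hood between -0.1 and 0.1 rad/s and contact force between the fingers and hood above 0.5 N); the arm keeps its last pose, push and grip.
It fails at once if the two lids part (front edges more than 70 mm apart) while the inner lid is not shut (value of joint inner_lid above 0.06 rad and distance between hood_edge and inner_edge above 0.07 m).
It fails at once if the hood is let fall shut (faster than 3 rad/s) (velocity of joint hood below -3 rad/s).
It fails at once if the mug, tape, spring clamp or tweezers are moved more than 30 mm (distance of any of mug, tape, clamp_2, tweezers from where it was at the start of the episode above 0.03 m).
It also fails if it takes over 72 s, if anything falls off the work surface, if the arm or the gripper's body presses on something with over 40 N, if the wrist force passes 120 N, or if a joint passes its speed limit or range.

## Working session

There is one attempt and no reset: what is moved stays moved. The work goes in short steps, Python scripts to look and compute and a shell command to move; the robot and the scene stay as the last step left them, time stands still between calls to the robot, and variables do not carry over. Pictures are saved under pics/ and viewed, at most 10 in all, crops included, and the job is handed in when it is done.

```bash
mkdir -p pics; cat > h.py <<'E'
import numpy as np, cv2
from scipy.spatial.transform import Rotation as R
from station import arm
def cam(n): return arm.read_camera(n)
def K(p):
    f=p["pixels"].shape[0]/2/np.tan(np.radians(p["vfov"])/2)
    return np.array([[f,0,p["cx"]],[0,f,p["cy"]],[0,0,1.]])
def ray(p,uv):
    Rm=cv2.Rodrigues(np.array(p["rvec"],float))[0];t=np.array(p["tvec"],float)
    d=Rm.T@np.linalg.inv(K(p))@np.array([uv[0],uv[1],1.]);return -Rm.T@t,d/np.linalg.norm(d)
def atz(p,uv,z):
    c,d=ray(p,uv);return c+d*(z-c[2])/d[2]
def tri(obs):
    A=np.zeros((3,3));b=np.zeros(3)
    for p,uv in obs:
        c,d=ray(p,uv);M=np.eye(3)-np.outer(d,d);A+=M;b+=M@c
    return np.linalg.solve(A,b)
def proj(p,X):
    return cv2.projectPoints(np.array(X,float).reshape(-1,3),np.array(p["rvec"],float),np.array(p["tvec"],float),K(p),None)[0].reshape(-1,2)
def save(p,n,crop=None,s=1):
    im=p["pixels"][:,:,::-1]
    if crop: a,b,c,d=crop; im=im[b:d,a:c]
    cv2.imwrite("pics/"+n,cv2.resize(im,None,fx=s,fy=s,interpolation=cv2.INTER_CUBIC))
def st():
    s=arm.observe();r=R.from_quat(s["eef_rot"]);m=r.as_matrix()
    print("t",round(s["clock"],2),"tcp",np.round(s["position"],1),"grasp",np.round(np.array(s["position"])+180*m[:,2],1),"\nax x,y,z",np.round(m.T,3).tolist(),"F",np.round(s["wrist_force"],1),"w",round(s["gripper_width"],3),"ff",np.round(s["finger_force"],1),"q",np.round(s["joints"],2))
    return s,m
def rows(P,Rm,goal_grasp,goalR):
    """units of slide and rotation from TCP pose P,Rm to a goal grasp point/orientation"""
    tcp=np.array(goal_grasp)-180*goalR[:,2]
    print("slide",np.round(Rm.T@(tcp-P)/30,3),"rot",np.round(np.degrees(R.from_matrix(Rm.T@goalR).as_rotvec())/5,3))
E
python3 - <<'E'
from h import *
s,m=st()
ims=[]
T=["module","align_box","socket_floor","lever_grip","inner_edge","hood_edge","hood_bar","mug","tape","clamp_2","tweezers"]
ps={n:cam(n) for n in("scene","top","wrist")}
for n,p in ps.items():
    save(p,n+"0.png")
    print(n,"C",np.round(ray(p,(256,192))[0]),np.round(ray(p,(256,192))[1],2))
    for t in T:
        print(t,[(np.round(d["point"]).tolist(),round(d["conf"],2)) for d in arm.mark_of(t,p)][:4])
cv2.imwrite("pics/a.png",np.vstack([ps[n]["pixels"][:,:,::-1] for n in("scene",)]))
E
```

```text
t 0.0 tcp [173.8 626.  403.8] grasp [173.7 625.7 223.8] 
ax x,y,z [[-0.964, 0.268, -0.0], [0.268, 0.964, -0.002], [-0.0, -0.002, -1.0]] F [ 0.  -0.7  0.6] w 1.0 ff 0.0 q [-1.37  0.63  0.04  1.52 -0.03  1.   -0.02]
scene C [-438. -692.  727.] [ 0.72  0.49 -0.49]
module [([344.0, 256.0], 0.76), ([320.0, 270.0], 0.62), ([307.0, 250.0], 0.56)]
align_box [([268.0, 204.0], 0.76)]
socket_floor [([261.0, 190.0], 0.85)]
lever_grip [([291.0, 136.0], 0.55), ([283.0, 184.0], 0.47), ([290.0, 143.0], 0.24)]
inner_edge [([289.0, 153.0], 0.76)]
hood_edge [([291.0, 146.0], 0.62)]
hood_bar [([291.0, 136.0], 0.6)]
mug [([372.0, 220.0], 0.69)]
tape []
clamp_2 [([137.0, 191.0], 0.66)]
tweezers [([274.0, 254.0], 0.53)]
top C [ 397.   11. 1236.] [ 0.11 -0.03 -0.99]
module [([322.0, 218.0], 0.65), ([344.0, 237.0], 0.57), ([353.0, 213.0], 0.46)]
align_box [([257.0, 179.0], 0.88)]
socket_floor [([252.0, 174.0], 0.87), ([143.0, 225.0], 0.24)]
lever_grip [([349.0, 147.0], 0.34)]
inner_edge [([265.0, 131.0], 0.62)]
hood_edge [([264.0, 125.0], 0.92)]
hood_bar [([263.0, 128.0], 0.75)]
mug [([348.0, 149.0], 0.96), ([353.0, 211.0], 0.69)]
tape [([204.0, 237.0], 0.66)]
clamp_2 [([350.0, 214.0], 0.72), ([142.0, 224.0], 0.47)]
tweezers [([304.0, 245.0], 0.56)]
wrist C [110. 643. 384.] [ 0.23 -0.07 -0.97]
module []
align_box []
socket_floor []
lever_grip []
inner_edge []
hood_edge []
hood_bar []
mug []
tape []
clamp_2 []
tweezers []
```

View pics/scene0.png

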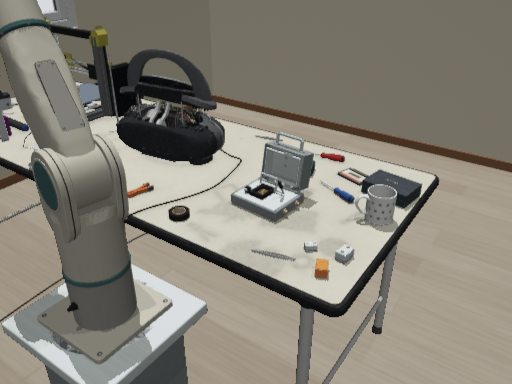

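View pics/top0.png

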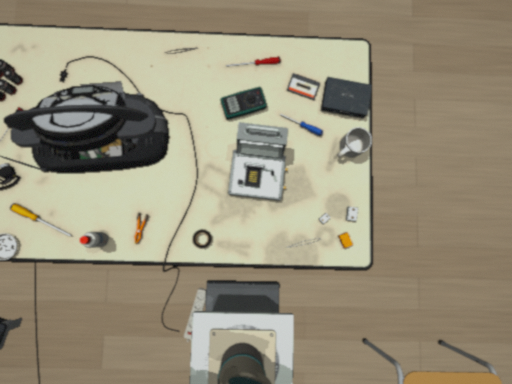

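Candidates for the module: scene (344,254)/top (352,214) is the larger grey can; scene (310,246)/top (324,217) is a smaller grey can; scene (321,268)/top (345,240) is orange. The larger grey one fits the description. I'll confirm it in a crop and measure.

```bash
python3 - <<'E'
from h import *
p=cam("top");q=cam("scene")
print("f",K(p)[0,0],K(q)[0,0])
im=np.hstack([cv2.resize(p["pixels"][195:255,300:380],(400,300),interpolation=cv2.INTER_CUBIC),cv2.resize(q["pixels"][228:288,290:370],(400,300),interpolation=cv2.INTER_CUBIC)])
cv2.imwrite("pics/c1.png",im[:,:,::-1])
for d in arm.cut_out("module",p)+arm.cut_out("module",q):
    r=d["region"];ys,xs=np.nonzero(r);print(np.round(d["point"]),round(d["conf"],2),r.sum(),xs.min(),xs.max(),ys.min(),ys.max())
print("mod",np.round(atz(p,(352,214),26)),np.round(atz(q,(344,256),0)))
print("small",np.round(atz(p,(324,217),15)))
print("box",np.round(atz(p,(257,179),0)),np.round(atz(q,(268,204),0)))
print("sock",np.round(atz(p,(252,174),37)),np.round(atz(q,(261,190),37)),)
for n,a,b in(("bar",(263,128),(291,136)),("hedge",(264,125),(291,146)),("iedge",(265,131),(289,153))):print(n,np.round(tri([(p,a),(q,b)])))
print("mug",np.round(atz(p,(356,143),90)))
E
```

```text
f 380.4504085536075 464.2067051423069
[352. 214.] 0.68 155 345 356 207 220
[346. 240.] 0.65 150 338 351 233 248
[324. 219.] 0.46 62 319 328 214 222
[344. 253.] 0.73 236 336 353 244 261
[321. 264.] 0.71 214 315 328 259 276
[307. 246.] 0.69 118 304 316 241 250
mod [ 469. -339.   26.] [ 482. -338.    0.]
small [ 457. -251.   15.]
box [577. -32.   0.] [587. -36.   0.]
sock [587. -15.  37.] [592.  -6.  37.]
bar [697. -41. 187.]
hedge [713. -40. 149.]
iedge [699. -43. 132.]
mug [ 686. -334.   90.]
```

View pics/c1.png

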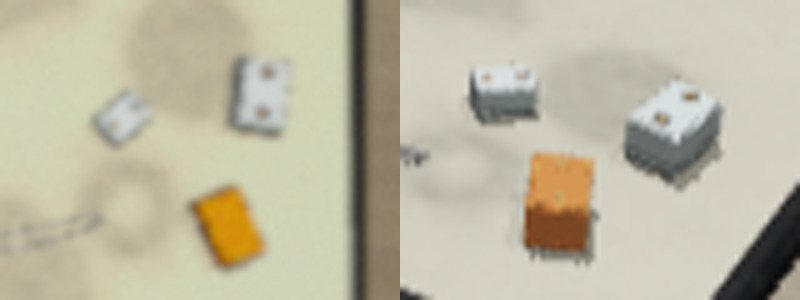

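The crop confirms it: the large grey can (top (352,214)) is clearly bigger than the small grey one (top (324,217)), and the third is orange. Moving over now.

```bash
python3 -m handwheel '{"rotation":[[0,0,16],[0,0,16],[0,0,16],[0,0,16],[0,0,16],[0,0,16],[0,0,16],[0,0,16],[0,0,16],[0,0,16],[0,0,16],[0,0,16]],"slide":[[-13.6,-11,0],[-13.6,-11,0],[-13.6,-11,0],[-13.6,-11,0],[-13.6,-11,0],[-13.6,-11,0],[-13.6,-11,0],[-13.6,-11,0],[-13.6,-11,0],[-13.6,-11,0],[-13.6,-11,0],[-13.6,-11,0]],"claw":[1,1,1,1,1,1,1,1,1,1,1,1]}' 20; python3 - <<'E'
from h import *
s,m=st()
g=np.array([[1,0,0],[0,-1,0],[0,0,-1.]]).T
rows(np.array(s["position"]),m,[460,-150,230],g)
E
```

```text
clock: 3.0
position: [465.1, 217.8, 405.0]
eef_rot: [0.742, 0.67, 0.0, 0.0]
wrist_force: [1.0, 0.6, -0.6]
gripper_width: 0.999
finger_force: 0.0
t 3.0 tcp [465.1 217.8 405. ] grasp [465.3 217.9 225. ] 
ax x,y,z [[0.101, 0.995, 0.0], [0.995, -0.101, 0.001], [0.001, 0.0, -1.0]] F [ 1.   0.6 -0.6] w 0.999 ff 0.0 q [-0.8   0.47  0.45  1.9  -0.27  0.83 -0.32]
slide [-12.214   1.069  -0.172] rot [ 2.000e-03 -9.000e-03  1.684e+01]
```

```bash
python3 -m handwheel '{"rotation":[[0,0,16.8],[0,0,16.8],[0,0,16.8],[0,0,16.8],[0,0,16.8],[0,0,16.8],[0,0,16.8],[0,0,16.8],[0,0,16.8],[0,0,16.8],[0,0,16.8],[0,0,16.8]],"slide":[[-16,2.2,0],[-16,2.2,0],[-16,2.2,0],[-16,2.2,0],[-16,2.2,0],[-16,2.2,0],[-16,2.2,0],[-16,2.2,0],[-16,2.2,0],[-16,2.2,0],[-16,2.2,0],[-16,2.2,0]],"claw":[1,1,1,1,1,1,1,1,1,1,1,1]}' ; python3 - <<'E'
from h import *
s,m=st()
g=np.array([[1,0,0],[0,-1,0],[0,0,-1.]]).T
rows(np.array(s["position"]),m,[475,-335,200],g)
E
```

```text
clock: 4.0
position: [483.2, -269.0, 405.2]
eef_rot: [1.0, -0.0, 0.0, 0.002]
wrist_force: [0.2, 0.3, -0.0]
gripper_width: 1.0
finger_force: 0.0
t 4.0 tcp [ 483.2 -269.   405.2] grasp [ 483.3 -269.6  225.2] 
ax x,y,z [[1.0, -0.001, 0.001], [-0.001, -1.0, 0.003], [0.001, -0.003, -1.0]] F [ 0.2  0.3 -0. ] w 1.0 ff 0.0 q [-0.06  0.61  0.83  1.81 -0.54  0.96 -0.57]
slide [-0.271  2.196  0.848] rot [ 0.035 -0.011 -0.008]
```

```bash
python3 -m handwheel '{"rotation":[[0,0,0],[0,0,0],[0,0,0],[0,0,0],[0,0,0]],"slide":[[-0.3,2.2,1.5],[-0.3,2.2,1.5],[-0.3,2.2,1.5],[-0.3,2.2,1.5],[-0.3,2.2,1.5]],"claw":[1,1,1,1,1]}' ; python3 - <<'E'
from h import *
s,m=st()
p=cam("wrist");save(p,"w1.png")
for d in arm.cut_out("module",p):
    c=cv2.findContours(d["region"].astype(np.uint8),0,2)[0];c=max(c,key=cv2.contourArea)
    r=cv2.minAreaRect(c);b=cv2.boxPoints(r)
    B=np.array([atz(p,x,26) for x in b]);e=[np.linalg.norm(B[i]-B[i-1]) for i in range(4)]
    print(d["point"],round(d["conf"],2),np.round(b).tolist(),np.round(B[:,:2]).tolist(),np.round(e),"c26",np.round(B.mean(0),1))
E
```

```text
clock: 4.42
position: [475.6, -330.4, 359.6]
eef_rot: [1.0, 0.004, -0.0, -0.001]
wrist_force: [0.7, -0.8, 0.9]
gripper_width: 0.998
finger_force: 0.0
t 4.42 tcp [ 475.6 -330.4  359.6] grasp [ 475.6 -330.2  179.6] 
ax x,y,z [[1.0, 0.009, -0.0], [0.009, -1.0, -0.001], [-0.0, 0.001, -1.0]] F [ 0.7 -0.8  0.9] w 0.998 ff 0.0 q [ 0.1   0.7   0.76  1.78 -0.6   0.91 -0.44]
[179.8, 193.9] 0.78 [[159.0, 200.0], [184.0, 177.0], [199.0, 193.0], [174.0, 216.0]] [[455.0, -237.0], [478.0, -262.0], [463.0, -276.0], [439.0, -251.0]] [20. 34. 20. 34.] c26 [ 458.8 -256.5   26. ]
[269.8, 184.5] 0.73 [[248.0, 204.0], [255.0, 155.0], [289.0, 160.0], [281.0, 209.0]] [[452.0, -322.0], [499.0, -329.0], [495.0, -360.0], [448.0, -354.0]] [32. 47. 31. 48.] c26 [ 473.5 -341.2   26. ]
[244.1, 260.4] 0.63 [[221.0, 248.0], [251.0, 233.0], [272.0, 278.0], [242.0, 292.0]] [[407.0, -296.0], [422.0, -325.0], [376.0, -346.0], [359.0, -316.0]] [52. 33. 52. 34.] c26 [ 391.2 -320.9   26. ]
```

View pics/w1.png

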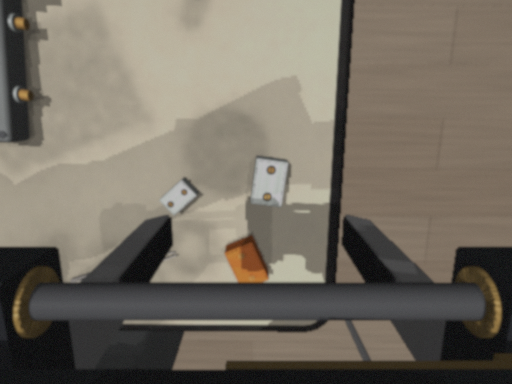

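The wrist view confirms: large grey can centred at (269,182), small can at (180,197), orange one at (246,262). Going down on the large grey one.

```bash
python3 -m handwheel '{"rotation":[[0,0,1.7],[0,0,1.7],[0,0,1.7],[0,0,1.7],[0,0,1.7],[0,0,1.7],[0,0,1.7],[0,0,1.7],[0,0,1.7],[0,0,1.7],[0,0,1.7],[0,0,1.7]],"slide":[[-0.1,0.36,1],[-0.1,0.36,2],[-0.1,0.36,3],[-0.1,0.36,4],[-0.1,0.36,4.6],[-0.1,0.36,4.95],[-0.1,0.36,4.95],[-0.1,0.36,4.95],[-0.1,0.36,4.95],[-0.1,0.36,4.95],[-0.1,0.36,4.95],[-0.1,0.36,4.95]],"claw":[0.3,0.3,0.3,0.3,0.3,0.3,0.3,-1,-1,-1,-1,-1]}' 25; python3 - <<'E'
from h import *
s,m=st()
E
```

```text
clock: 5.52
position: [472.8, -341.8, 212.1]
eef_rot: [0.998, -0.07, 0.001, 0.0]
wrist_force: [0.3, 0.1, 0.0]
gripper_width: 0.331
finger_force: 0.0
t 5.52 tcp [ 472.8 -341.8  212.1] grasp [ 473.  -342.    32.1] 
ax x,y,z [[0.99, -0.139, 0.001], [-0.139, -0.99, 0.001], [0.001, -0.001, -1.0]] F [0.3 0.1 0. ] w 0.331 ff 0.0 q [ 0.21  0.9   0.61  1.86 -0.82  0.65 -0.38]
```

```bash
python3 -m handwheel '{"rotation":[[0,0,0],[0,0,0],[0,0,0],[0,0,0],[0,0,0],[0,0,0],[0,0,0],[0,0,0],[0,0,0],[0,0,0]],"slide":[[0,0,0],[0,0,0],[0,0,0],[0,0,-0.3],[0,0,-1.3],[0,0,-2.4],[0,0,-3.3],[0,0,-3.5],[0,0,-3.5],[0,0,-3.5]],"claw":[-1,-1,-1,-1,-1,-1,-1,-1,-1,-1]}' 25; python3 - <<'E'
from h import *
s,m=st()
p=cam("wrist");im=p["pixels"][150:384,150:370]
cv2.imwrite("pics/w2.png",cv2.resize(im[:,:,::-1],None,fx=2.5,fy=2.5,interpolation=cv2.INTER_CUBIC))
for x in(-22,0,22):
  for z in (-5,-31): 
    G=np.array(s["position"])+180*m[:,2]
    print(x,z,np.round((proj(p,G+m[:,0]*x+m[:,2]*(-z if z>0 else -z))[0]-[150,150])*2.5))
E
```

```text
clock: 6.35
position: [472.5, -341.1, 315.7]
eef_rot: [0.998, -0.07, -0.0, -0.0]
wrist_force: [-0.2, 0.2, -1.6]
gripper_width: 0.317
finger_force: 25.0
t 6.35 tcp [ 472.5 -341.1  315.7] grasp [ 472.4 -340.9  135.7] 
ax x,y,z [[0.99, -0.139, -0.0], [-0.139, -0.99, -0.001], [-0.0, 0.001, -1.0]] F [-0.2  0.2 -1.6] w 0.317 ff 25.0 q [ 0.13  0.77  0.75  1.81 -0.68  0.84 -0.49]
-22 -5 [265. 318.]
-22 -31 [266. 267.]
0 -5 [265. 221.]
0 -31 [266. 180.]
22 -5 [265. 117.]
22 -31 [266.  89.]
```

View pics/w2.png

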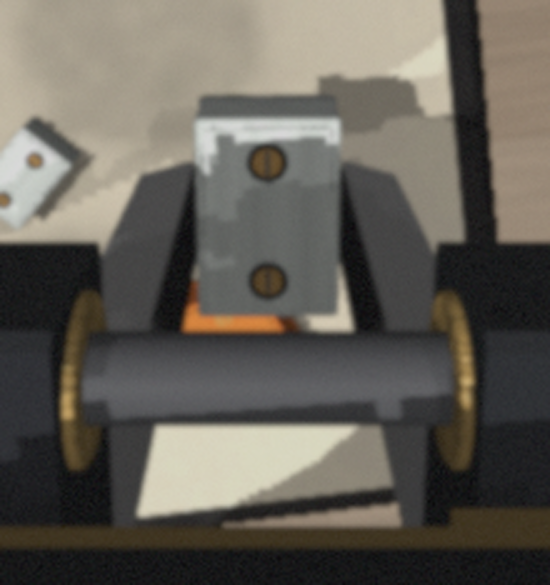

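Module gripped, centred within about 0.5 mm (top edges at crop rows 118 and 313 against 117 and 318 predicted). Next: carry it near the box and measure the socket.

```bash
python3 -m handwheel '{"rotation":[[0,0,0],[0,0,0],[0,0,0],[0,0,0],[0,0,0],[0,0,0],[0,0,0],[0,0,0],[0,0,0],[0,0,0],[0,0,0],[0,0,0]],"slide":[[-0.9,-10.7,-1.8],[-0.9,-10.7,-1.8],[-0.9,-10.7,-1.8],[-0.9,-10.7,-1.8],[-0.9,-10.7,-1.8],[-0.9,-10.7,-1.8],[-0.9,-10.7,-1.8],[-0.9,-10.7,-1.8],[-0.9,-10.7,-1.8],[-0.9,-10.7,-1.8],[-0.9,-10.7,-1.8],[-0.9,-10.7,-1.8]],"claw":[-1,-1,-1,-1,-1,-1,-1,-1,-1,-1,-1,-1]}' ; python3 - <<'E'
from h import *
s,m=st()
p=cam("wrist");save(p,"w3.png",None,1.5)
for t,z in(("socket_floor",37),("align_box",0),("lever_grip",82)):
    for d in arm.mark_of(t,p)[:3]: print(t,np.round(d["point"],1),round(d["conf"],2),np.round(atz(p,d["point"],z),1))
print("C",ray(p,(256,192)))
np.save("w3.npy",p,allow_pickle=True)
E
```

```text
clock: 7.4
position: [490.2, -21.5, 369.5]
eef_rot: [0.997, -0.071, -0.001, 0.001]
wrist_force: [0.5, -0.3, -1.2]
gripper_width: 0.316
finger_force: 25.0
t 7.4 tcp [490.2 -21.5 369.5] grasp [489.9 -21.7 189.5] 
ax x,y,z [[0.99, -0.142, -0.001], [-0.142, -0.99, 0.001], [-0.001, -0.001, -1.0]] F [ 0.5 -0.3 -1.2] w 0.316 ff 25.0 q [-0.6   0.61  0.9   2.01 -0.65  0.84 -1.04]
socket_floor [237.1  79.8] 0.8 [580.9 -17.8  37. ]
align_box [248.7  76.4] 0.74 [585.6 -28.    0. ]
lever_grip [310.8  60.7] 0.92 [582.7 -75.8  82. ]
C (array([554.22973672, -30.94886442, 349.95860557]), array([-0.23486588,  0.03455934, -0.97141323]))
```

View pics/w3.png

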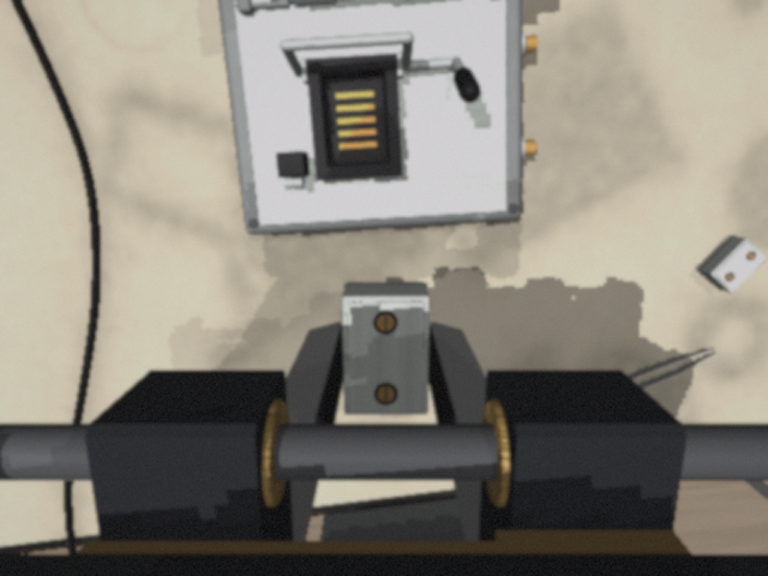

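```bash
python3 - <<'E'
from h import *
p=np.load("w3.npy",allow_pickle=True).item()
def ang(a,b,z):
    A,B=atz(p,np.array(a)/1.5,z),atz(p,np.array(b)/1.5,z);d=B-A;print(np.round(A,1),np.round(B,1),round(np.linalg.norm(d),1),"ang",round(np.degrees(np.arctan2(d[1],d[0])),1))
ang((250,230),(520,216),34);ang((250,230),(219,0),34);ang((520,216),(519,0),34)
print("block");ang((317,180),(403,174),47);ang((317,180),(307,62),47);ang((403,174),(397,57),47);ang((307,62),(397,57),47)
g=cv2.cvtColor(p["pixels"],cv2.COLOR_RGB2GRAY);sub=g[35:125,195:275]
c=cv2.findContours((sub<70).astype(np.uint8),0,2)[0];c=max(c,key=cv2.contourArea)
r=cv2.minAreaRect(c+np.array([195,35]));b=cv2.boxPoints(r);B=np.array([atz(p,x,47) for x in b]);print("rect",np.round(b*1.5),np.round(B[:,:2],1).tolist(),np.round(B.mean(0),1))
# gold contacts
hsv=cv2.cvtColor(p["pixels"],cv2.COLOR_RGB2HSV);k=((hsv[...,1]>120)&(hsv[...,2]>110));k[:35]=0;k[125:]=0;k[:,:195]=0;k[:,275:]=0
ys,xs=np.nonzero(k);print("gold",xs.mean()*1.5,ys.mean()*1.5,np.round(atz(p,(xs.mean(),ys.mean()),37),1),np.round(atz(p,((xs.min()+xs.max())/2,(ys.min()+ys.max())/2),37),1))
E
```

```text
[526.1  57.   34. ] [ 511.  -108.9   34. ] 166.6 ang -95.2
[526.1  57.   34. ] [655.3  48.1  34. ] 129.5 ang -3.9
[ 511.  -108.9   34. ] [ 631.6 -118.2   34. ] 120.9 ang -4.4
block
[550.3   9.1  47. ] [546.6 -40.7  47. ] 49.9 ang -94.2
[550.3   9.1  47. ] [613.9   3.6  47. ] 63.9 ang -4.9
[546.6 -40.7  47. ] [609.4 -45.8  47. ] 63.1 ang -4.7
[613.9   3.6  47. ] [609.4 -45.8  47. ] 49.6 ang -95.2
rect [[307.  61.]
 [396.  55.]
 [403. 175.]
 [314. 180.]] [[614.4, 3.7], [610.4, -45.2], [546.2, -40.8], [550.3, 10.6]] [580.4 -17.9  47. ]
gold 361.875 131.255859375 [574.  -20.4  37. ] [580.1 -19.4  37. ]
```

```bash
python3 -m handwheel '{"rotation":[[0,0,-0.67],[0,0,-0.67],[0,0,-0.67],[0,0,-0.67],[0,0,-0.67]],"slide":[[1.1,-0.43,0.8],[1.1,-0.43,0.8],[1.1,-0.43,0.8],[1.1,-0.43,0.8],[1.1,-0.43,0.8]],"claw":[-1,-1,-1,-1,-1]}' ; python3 - <<'E'
from h import *
s,m=st()
p=cam("wrist");save(p,"w4.png",(140,40,400,240),3)
for t,z in(("socket_floor",37),("lever_grip",82)):
    for d in arm.mark_of(t,p)[:3]: print(t,np.round(d["point"],1),round(d["conf"],2),np.round(atz(p,d["point"],z),1))
np.save("w4.npy",p,allow_pickle=True)
E
```

```text
clock: 8.02
position: [524.4, -12.7, 346.6]
eef_rot: [0.999, -0.042, -0.0, 0.0]
wrist_force: [0.4, 0.3, -0.3]
gripper_width: 0.314
finger_force: 25.0
t 8.02 tcp [524.4 -12.7 346.6] grasp [524.4 -12.8 166.6] 
ax x,y,z [[0.997, -0.083, -0.0], [-0.083, -0.997, 0.0], [-0.0, -0.0, -1.0]] F [ 0.4  0.3 -0.3] w 0.314 ff 25.0 q [-0.56  0.68  0.84  1.94 -0.68  0.83 -1.  ]
socket_floor [258.8 120.7] 0.71 [579.3 -19.3  37. ]
lever_grip [340.5 110.2] 0.64 [583.3 -76.6  82. ]
```

View pics/w4.png

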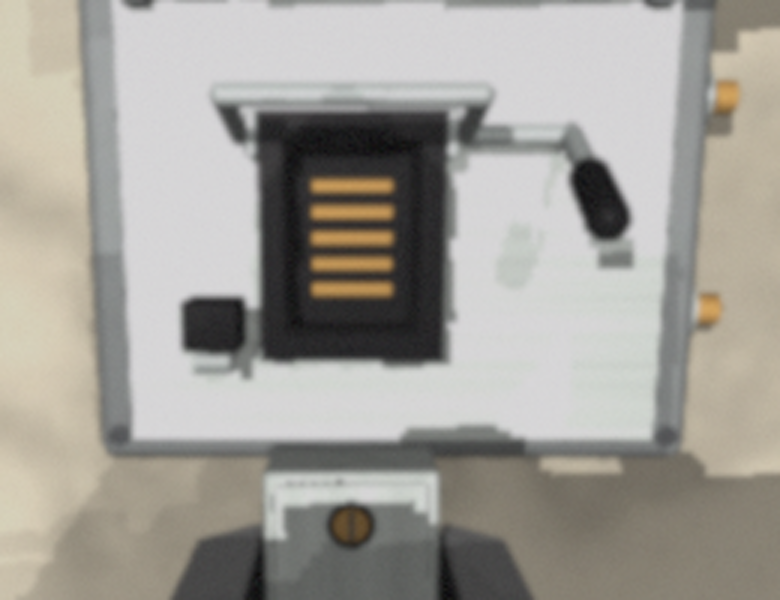

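```bash
python3 - <<'E'
from h import *
p=np.load("w4.npy",allow_pickle=True).item()
f=lambda u,v,z:np.round(atz(p,(140+u/3,40+v/3),z),1)
print("gold",f(352,238,37),f(352,238,38)); print("block f/b/l/r",f(354,360,47),f(354,113,47),f(262,236,47),f(446,236,47))
print("pocket mouth inner f",f(352,325,46),"b",f(352,150,40))
s,m=st();y=np.radians(-4.8);g=np.array([[np.cos(y),np.sin(y),0],[np.sin(y),-np.cos(y),0],[0,0,-1.]]).T
for z in(100,78,68): rows(np.array(s["position"]),m,[579.6,-18.6,z],g)
E
```

```text
gold [580.6 -18.2  37. ] [580.6 -18.2  38. ]
block f/b/l/r [548. -16.  47.] [612.6 -21.3  47. ] [583.4   5.8  47. ] [579.3 -43.3  47. ]
pocket mouth inner f [557.5 -16.3  46. ] b [603.8 -20.1  40. ]
t 8.17 tcp [524.6 -12.2 346.8] grasp [524.7 -12.2 166.8] 
ax x,y,z [[0.997, -0.082, 0.001], [-0.082, -0.997, -0.0], [0.001, 0.0, -1.0]] F [ 0.  -0.3  0.3] w 0.318 ff 25.0 q [-0.56  0.68  0.84  1.94 -0.68  0.83 -1.  ]
slide [1.843 0.062 2.227] rot [-0.004 -0.007  0.015]
slide [1.842 0.062 2.96 ] rot [-0.004 -0.007  0.015]
slide [1.842 0.062 3.294] rot [-0.004 -0.007  0.015]
```

The pocket shows square to the tool, gold contacts centred at crop (352,238); pocket centre about (580.4, -18.5), which agrees with the block edges and the networks. Going over and down.

```bash
python3 -m handwheel '{"rotation":[[0,0,0],[0,0,0],[0,0,0],[0,0,0],[0,0,0],[0,0,0],[0,0,0],[0,0,0],[0,0,0],[0,0,0],[0,0,0],[0,0,0]],"slide":[[1.85,0.06,1],[1.85,0.06,1.5],[1.85,0.06,2.2],[1.85,0.06,2.6],[1.85,0.06,2.75],[1.85,0.06,2.9],[1.85,0.06,3.0],[1.85,0.06,3.1],[1.85,0.06,3.15],[1.85,0.06,3.2],[1.85,0.06,3.25],[1.85,0.06,3.27]],"claw":[-1,-1,-1,-1,-1,-1,-1,-1,-1,-1,-1,-1]}' ; python3 -c "
from h import *
st()"
```

```text
clock: 9.17
position: [580.3, -18.2, 249.0]
eef_rot: [0.999, -0.041, 0.0, -0.0]
wrist_force: [-3.4, 0.9, 10.9]
gripper_width: 0.317
finger_force: 25.0
t 9.17 tcp [580.3 -18.2 249. ] grasp [580.5 -18.1  69. ] 
ax x,y,z [[0.997, -0.081, 0.001], [-0.081, -0.997, -0.001], [0.001, 0.001, -1.0]] F [-3.4  0.9 10.9] w 0.317 ff 25.0 q [-0.43  0.86  0.7   1.85 -0.82  0.74 -0.92]
```

```bash
python3 -m handwheel '{"rotation":[[0,0,0],[0,0,0],[0,0,0],[0,0,0],[0,0,0],[0,0,0],[0,0,0],[0,0,0],[0,0,0]],"slide":[[0,0,0],[0,0,0],[0,0,0],[0,0,0],[0,0,-1],[0,0,-2],[-0.5,0,-3],[-1.5,0,-3.5],[-1.5,0,-3.5]],"claw":[-0.3,0,0,0,0,0,0,-1,-1]}' ; python3 - <<'E'
from h import *
s,m=st()
p=cam("wrist");save(p,"w5.png",(140,20,400,220),3)
for d in arm.cut_out("module",p)[:3]:
    ys,xs=np.nonzero(d["region"]);print("mod",d["point"],round(d["conf"],2),xs.min(),xs.max(),ys.min(),ys.max(),np.round(atz(p,d["point"],63),1))
y=np.radians(-4.8);ux=np.array([np.cos(y),np.sin(y),0]);uy=np.array([-np.sin(y),np.cos(y),0]);c=np.array([580.4,-18.5,63])
print("pred top corners in crop",np.round((proj(p,[c+a*22*ux+b*15*uy for a,b in((-1,1),(-1,-1),(1,-1),(1,1))])-[140,20])*3).tolist())
E
```

```text
clock: 9.92
position: [532.1, -15.2, 355.6]
eef_rot: [0.999, -0.042, -0.0, -0.001]
wrist_force: [-1.1, -0.5, -0.5]
gripper_width: 0.392
finger_force: 0.0
t 9.92 tcp [532.1 -15.2 355.6] grasp [532.1 -14.9 175.6] 
ax x,y,z [[0.997, -0.083, -0.0], [-0.083, -0.997, -0.002], [-0.0, 0.002, -1.0]] F [-1.1 -0.5 -0.5] w 0.392 ff 0.0 q [-0.55  0.67  0.85  1.91 -0.67  0.86 -1.01]
mod [494.2, 230.4] 0.71 476 511 214 252 [ 480.7 -211.6   63. ]
mod [258.3, 128.6] 0.57 237 274 103 158 [581.6 -20.2  63. ]
pred top corners in crop [[293.0, 414.0], [405.0, 414.0], [407.0, 245.0], [291.0, 245.0]]
```

View pics/w5.png

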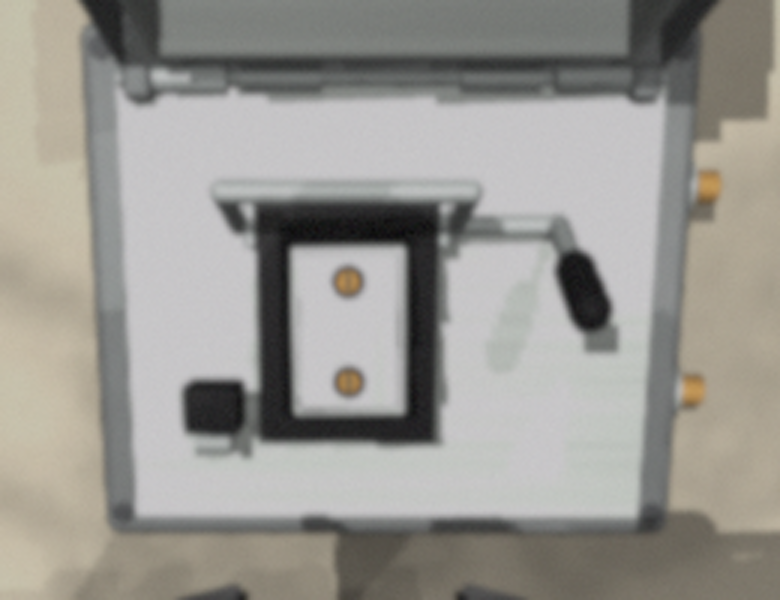

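Module is home: its top spans crop (290–408, 243–416), matching the prediction for a seated module (292–406, 245–414). The lever grip is at (585,290), still open. Closing the lever with shut fingertips.

```bash
python3 -m handwheel '{"rotation":[[0,0,0],[0,0,0],[0,0,0],[0,0,0],[0,0,0],[0,0,0],[0,0,0],[0,0,0],[0,0,0]],"slide":[[1.5,1.92,0],[2.68,1.92,0],[2.68,1.92,0.3],[2.68,1.92,1.5],[2.68,1.92,2.5],[2.68,1.92,2.55],[2.33,1.92,2.55],[2.2,1.92,2.6],[2.05,1.92,2.66]],"claw":[-1,-1,-1,-1,-1,-1,-1,-1,-1]}' ; python3 -m handwheel '{"rotation":[[0,0,0],[0,0,0],[0,0,0],[0,0,0],[0,0,0],[0,0,0],[0,0,0],[0,0,0]],"slide":[[-0.13,0,0.11],[-0.26,0,0.23],[-0.36,0,0.37],[-0.46,0,0.51],[-0.51,0,0.62],[-0.55,0,0.73],[-0.58,0,0.83],[-0.58,0,0.87]],"claw":[-1,-1,-1,-1,-1,-1,-1,-1]}';python3 -c "
from h import *
st()"
```

```text
clock: 10.77
position: [592.6, -77.0, 273.9]
eef_rot: [0.999, -0.041, 0.001, 0.0]
wrist_force: [1.4, 0.1, 0.6]
gripper_width: 0.009
finger_force: 0.5
clock: 11.43
position: [575.1, -75.9, 249.4]
eef_rot: [0.999, -0.041, 0.001, -0.001]
wrist_force: [-3.4, 1.9, 29.2]
gripper_width: 0.003
finger_force: 13.5
t 11.43 tcp [575.1 -75.9 249.4] grasp [575.5 -75.7  69.4] 
ax x,y,z [[0.997, -0.082, 0.002], [-0.082, -0.997, -0.002], [0.002, 0.001, -1.0]] F [-3.4  1.9 29.2] w 0.003 ff 13.5 q [-0.33  0.86  0.69  1.86 -0.81  0.73 -0.82]
```

```bash
python3 -m handwheel '{"rotation":[[0,0,0],[0,0,0],[0,0,0],[0,0,0],[0,0,0],[0,0,0]],"slide":[[0,0,-1],[0,0,-2],[0,-0.5,-3],[0,-1.2,-4],[0,-1.2,-5],[0,-1.2,-5]],"claw":[-1,-1,-1,-1,-1,-1]}' ; python3 - <<'E'
from h import *
s,m=st()
p=cam("wrist");save(p,"w6.png",None,1.5);q=cam("top")
obs={}
for t in("hood_bar","hood_edge"):
  for n,c in(("w",p),("t",q)):
    for d in arm.mark_of(t,c)[:2]: print(t,n,np.round(d["point"],1),round(d["conf"],2),np.round(atz(c,d["point"],184),1))
print("pred bar ends/mid wrist",np.round(proj(p,[[696.4,-40.1,184.3],[699.8,-.2,184.3],[693,-80,184.3]])*1.5).tolist(),"top",np.round(proj(q,[696.4,-40.1,184.3])))
for d in arm.mark_of("lever_grip",p)[:2]: print("lev",d["point"],round(d["conf"],2),atz(p,d["point"],47), "pred",proj(p,[560.6,-75,47]))
np.save("w6.npy",p,allow_pickle=True)
E
```

```text
clock: 11.93
position: [579.0, -39.3, 402.0]
eef_rot: [0.999, -0.039, 0.004, 0.0]
wrist_force: [0.4, -0.3, 0.5]
gripper_width: 0.005
finger_force: 0.0
t 11.93 tcp [579.  -39.3 402. ] grasp [580.4 -39.4 222. ] 
ax x,y,z [[0.997, -0.079, 0.008], [-0.079, -0.997, -0.0], [0.008, -0.0, -1.0]] F [ 0.4 -0.3  0.5] w 0.005 ff 0.0 q [-0.5   0.68  0.88  1.74 -0.61  1.01 -1.04]
hood_bar w [240.8  12.3] 0.86 [696.1 -40.2 184. ]
hood_bar t [348.8 146.3] 0.48 [ 651.6 -284.6  184. ]
pred bar ends/mid wrist [[361.0, 17.0], [248.0, 17.0], [473.0, 18.0]] top [[263. 128.]]
lev [293.7, 194.5] 0.69 [559.54703645 -75.4279357   47.        ] pred [[293.22007364 193.52295243]]
```

View pics/w6.png

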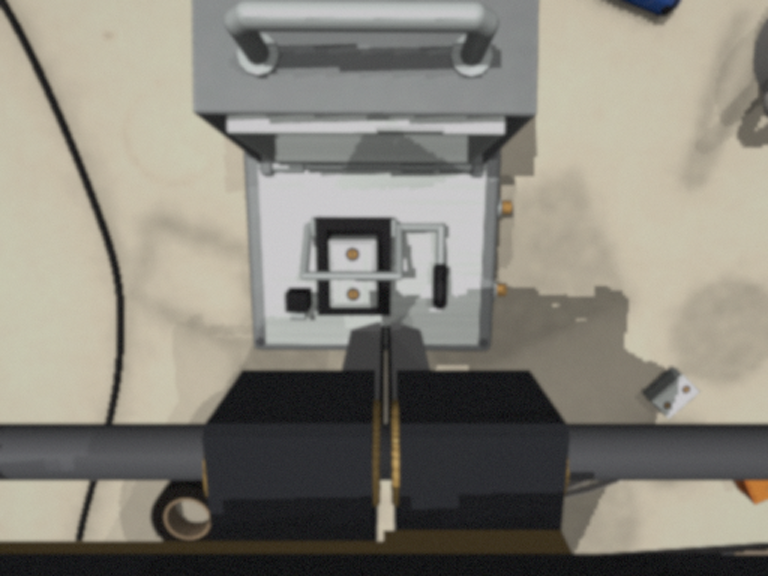

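Lever is shut (bail across the can at (350,275), grip at (440,287)); the bar at (361,15) is where geometry predicts. Next the bar grasp.

```bash
python3 - <<'E'
from h import *
s,m=st();y=np.radians(-4.8)
ux=np.array([np.cos(y),np.sin(y),0]);uy=np.array([-np.sin(y),np.cos(y),0])
rows(np.array(s["position"]),m,[696.3,-40.2,225],np.array([uy,ux,[0,0,-1]]).T)
E
```

```text
t 12.28 tcp [577.1 -39.8 395.8] grasp [576.6 -39.8 215.8] 
ax x,y,z [[0.997, -0.082, -0.003], [-0.082, -0.997, 0.0], [-0.003, 0.0, -1.0]] F [-0.3 -0.3 -0.6] w 0.004 ff 0.0 q [-0.5   0.69  0.88  1.75 -0.61  1.01 -1.04]
slide [ 3.959 -0.315 -0.318] rot [ -0.022   0.025 -17.983]
```

```bash
python3 -m handwheel '{"rotation":[[0,0,-18],[0,0,-18],[0,0,-18],[0,0,-18],[0,0,-18],[0,0,-18],[0,0,-18],[0,0,-18],[0,0,-18],[0,0,-18],[0,0,-18],[0,0,-18]],"slide":[[0,0,-0.6],[0,0,-0.6],[0.4,0,-0.6],[0.8,0,-0.6],[1.2,0,-0.6],[1.6,-0.1,-0.6],[2.0,-0.2,-0.6],[2.5,-0.3,-0.6],[3,-0.3,-0.6],[3.5,-0.32,-0.6],[3.9,-0.32,-0.6],[3.96,-0.32,-0.6]],"claw":[0,0,0,0,0,0,0,0,0,0,0,0]}' 40; python3 - <<'E'
from h import *
s,m=st();y=np.radians(-4.8)
ux=np.array([np.cos(y),np.sin(y),0]);uy=np.array([-np.sin(y),np.cos(y),0])
rows(np.array(s["position"]),m,[696.3,-40.2,184],np.array([uy,ux,[0,0,-1]]).T)
E
```

```text
clock: 13.28
position: [698.1, -40.2, 413.4]
eef_rot: [0.757, 0.653, -0.0, -0.0]
wrist_force: [0.1, -0.3, -0.1]
gripper_width: 0.498
finger_force: 0.0
t 13.28 tcp [698.1 -40.2 413.4] grasp [698.  -40.3 233.4] 
ax x,y,z [[0.146, 0.989, -0.0], [0.989, -0.146, -0.001], [-0.001, -0.0, -1.0]] F [ 0.1 -0.3 -0.1] w 0.498 ff 0.0 q [-0.22  0.74  0.45  1.36 -0.33  1.12  0.13]
slide [-0.007 -0.058  1.647] rot [-0.009  0.004 -0.72 ]
```

```bash
python3 -m handwheel '{"rotation":[[0,0,-0.7],[0,0,-0.7],[0,0,-0.7],[0,0,-0.7],[0,0,-0.7],[0,0,-0.7],[0,0,-0.7],[0,0,-0.7],[0,0,-0.7],[0,0,-0.7]],"slide":[[0,-0.05,0.2],[0,-0.05,0.8],[0,-0.05,1.3],[0,-0.05,1.64],[0,-0.05,1.64],[0,-0.05,1.64],[0,-0.05,1.64],[0,-0.05,1.64],[0,-0.05,1.64],[0,-0.05,1.64]],"claw":[0,0,0,0,-1,-1,-1,-1,-1,-1]}' 30; python3 -c "
from h import *
st()"
```

```text
clock: 14.12
position: [695.7, -39.5, 366.9]
eef_rot: [0.739, 0.674, 0.001, 0.001]
wrist_force: [1.8, -0.2, 1.4]
gripper_width: 0.111
finger_force: 0.7
t 14.12 tcp [695.7 -39.5 366.9] grasp [696.1 -39.6 186.9] 
ax x,y,z [[0.091, 0.996, 0.0], [0.996, -0.091, 0.002], [0.002, -0.0, -1.0]] F [ 1.8 -0.2  1.4] w 0.111 ff 0.7 q [-0.2   0.77  0.42  1.42 -0.34  1.02  0.19]
```

```bash
python3 - <<'E'
import numpy as np
f=lambda a:157*np.array([-np.cos(np.radians(a)),-np.sin(np.radians(a))])/30
for a0 in(109.2,73.2,37.2):
    print(a0,[[0]+np.round(f(a0-3*k)-f(a0),2).tolist() for k in range(1,13)])
E
```

```text
109.2 [[0, -0.26, -0.08], [0, -0.53, -0.15], [0, -0.79, -0.21], [0, -1.07, -0.25], [0, -1.34, -0.28], [0, -1.61, -0.29], [0, -1.89, -0.29], [0, -2.16, -0.27], [0, -2.43, -0.24], [0, -2.7, -0.2], [0, -2.97, -0.14], [0, -3.23, -0.07]]
73.2 [[0, -0.26, 0.09], [0, -0.52, 0.19], [0, -0.77, 0.3], [0, -1.01, 0.42], [0, -1.25, 0.56], [0, -1.47, 0.71], [0, -1.69, 0.87], [0, -1.91, 1.05], [0, -2.11, 1.23], [0, -2.3, 1.43], [0, -2.48, 1.63], [0, -2.66, 1.85]]
37.2 [[0, -0.16, 0.22], [0, -0.31, 0.45], [0, -0.44, 0.69], [0, -0.57, 0.94], [0, -0.68, 1.19], [0, -0.77, 1.44], [0, -0.86, 1.7], [0, -0.93, 1.97], [0, -0.98, 2.24], [0, -1.02, 2.51], [0, -1.05, 2.78], [0, -1.06, 3.05]]
```

```bash
python3 -m handwheel '{"rotation":[[0,0,0],[0,0,0],[0,0,0],[0,0,0],[0,0,0],[0,0,0],[0,0,0],[0,0,0],[0,0,0],[0,0,0],[0,0,0],[0,0,0]],"slide":[[0,-0.26,-0.08],[0,-0.53,-0.15],[0,-0.79,-0.21],[0,-1.07,-0.25],[0,-1.34,-0.28],[0,-1.61,-0.29],[0,-1.89,-0.29],[0,-2.16,-0.27],[0,-2.43,-0.24],[0,-2.7,-0.2],[0,-2.97,-0.14],[0,-3.23,-0.07]],"claw":[-1,-1,-1,-1,-1,-1,-1,-1,-1,-1,-1,-1]}' 30; python3 -c "
from h import *
st()"
```

```text
clock: 15.12
position: [597.6, -30.7, 367.6]
eef_rot: [0.739, 0.674, -0.0, -0.0]
wrist_force: [1.4, -0.6, 1.5]
gripper_width: 0.098
finger_force: 30.0
t 15.12 tcp [597.6 -30.7 367.6] grasp [597.4 -30.7 187.6] 
ax x,y,z [[0.091, 0.996, -0.0], [0.996, -0.091, -0.001], [-0.001, -0.0, -1.0]] F [ 1.4 -0.6  1.5] w 0.098 ff 30.0 q [-0.26  0.63  0.43  1.71 -0.32  0.87  0.22]
```

```bash
python3 -m handwheel '{"rotation":[[0,0,0],[0,0,0],[0,0,0],[0,0,0],[0,0,0],[0,0,0],[0,0,0],[0,0,0],[0,0,0],[0,0,0],[0,0,0],[0,0,0]],"slide":[[0,-0.26,0.09],[0,-0.52,0.19],[0,-0.77,0.3],[0,-1.01,0.42],[0,-1.25,0.56],[0,-1.47,0.71],[0,-1.69,0.87],[0,-1.91,1.05],[0,-2.11,1.23],[0,-2.3,1.43],[0,-2.48,1.63],[0,-2.66,1.85]],"claw":[-1,-1,-1,-1,-1,-1,-1,-1,-1,-1,-1,-1]}'; python3 -c "
from h import *
s,m=st()
p=cam('scene')
for t in('inner_edge','hood_edge','hood_bar'):
  print(t,[(np.round(d['point']).tolist(),round(d['conf'],2)) for d in arm.mark_of(t,p)][:2])
a=np.array([645.1,-35.8,36.]);ux=np.array([.9965,-.084,0])
f=lambda r,h,th:a-ux*(r*np.cos(th)-h*np.sin(th))+np.array([0,0,r*np.sin(th)+h*np.cos(th)])
G=np.array(s['position'])+180*m[:,2];d=G-a;phi=np.degrees(np.arctan2(d[2],-d@ux));print('phi',phi,np.hypot(d[2],d@ux))
for th in(.4,.5,.6): print(th,proj(p,[f(119,55,th),f(107,42,th)]).round().tolist())
save(p,'s7.png',(180,90,380,240),4)
"
```

```text
clock: 16.12
position: [518.9, -23.7, 312.1]
eef_rot: [0.739, 0.674, 0.0, 0.0]
wrist_force: [3.5, -2.8, -1.8]
gripper_width: 0.097
finger_force: 30.0
t 16.12 tcp [518.9 -23.7 312.1] grasp [519.  -23.8 132.1] 
ax x,y,z [[0.091, 0.996, -0.0], [0.996, -0.091, 0.001], [0.001, -0.001, -1.0]] F [ 3.5 -2.8 -1.8] w 0.097 ff 30.0 q [-0.26  0.61  0.38  1.98 -0.37  0.62  0.27]
inner_edge []
hood_edge [([260.0, 192.0], 0.71), ([260.0, 164.0], 0.7)]
hood_bar [([249.0, 175.0], 0.72), ([372.0, 220.0], 0.19)]
phi 37.179685283376976 158.94707135548742
0.4 [[261.0, 168.0], [262.0, 172.0]]
0.5 [[263.0, 164.0], [264.0, 169.0]]
0.6 [[266.0, 161.0], [266.0, 166.0]]
```

View pics/s7.png

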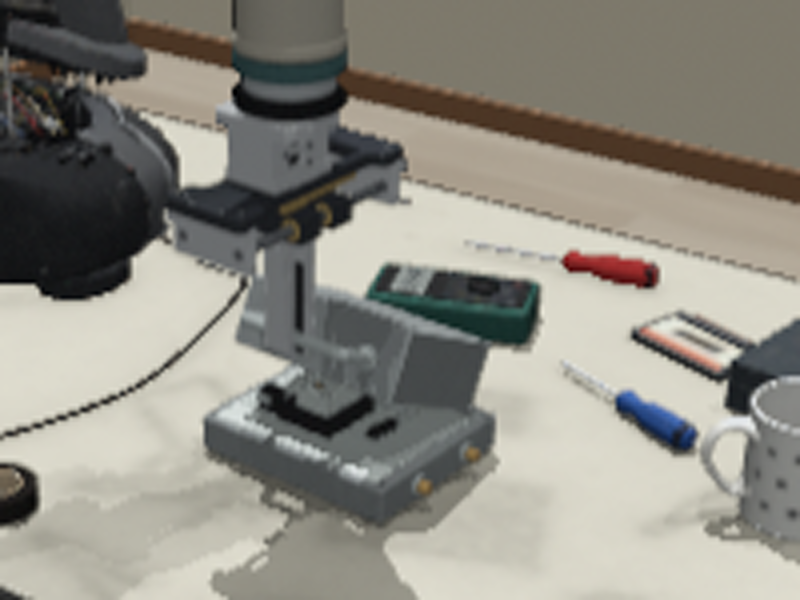

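The hood and nested inner lid are about half down together, bar held between the fingers at crop (330,345), the other bench things undisturbed. Continuing down.

```bash
python3 -m handwheel '{"rotation":[[0,0,0],[0,0,0],[0,0,0],[0,0,0],[0,0,0],[0,0,0],[0,0,0],[0,0,0]],"slide":[[0,-0.16,0.22],[0,-0.31,0.45],[0,-0.44,0.69],[0,-0.57,0.94],[0,-0.68,1.19],[0,-0.77,1.44],[0,-0.84,1.65],[0,-0.84,1.65]],"claw":[-1,-1,-1,-1,-1,-1,-1,-1]}' 45; python3 -c "
from h import *
st()"
```

```text
clock: 16.98
position: [494.7, -21.5, 262.2]
eef_rot: [0.739, 0.674, 0.001, 0.001]
wrist_force: [3.8, -4.5, -1.5]
gripper_width: 0.09
finger_force: 45.0
t 16.98 tcp [494.7 -21.5 262.2] grasp [495.2 -21.7  82.2] 
ax x,y,z [[0.092, 0.996, -0.001], [0.996, -0.092, 0.003], [0.003, -0.001, -1.0]] F [ 3.8 -4.5 -1.5] w 0.09 ff 45.0 q [-0.22  0.66  0.31  2.07 -0.43  0.46  0.32]
```

```bash
python3 -m handwheel '{"rotation":[[0,0,0],[0,0,0],[0,0,0],[0,0,0],[0,0,0],[0,0,0],[0,0,0],[0,0,0]],"slide":[[0,-0.06,0.15],[0,-0.1,0.3],[0,-0.13,0.45],[0,-0.15,0.55],[0,-0.16,0.65],[0,-0.16,0.72],[0,-0.16,0.75],[0,-0.16,0.75]],"claw":[-1,-1,-1,-1,-1,-1,-1,-1]}'; python3 -c "
from h import *
st()"
```

```text
clock: 17.65
position: [490.7, -21.3, 245.6]
eef_rot: [0.739, 0.674, 0.004, 0.002]
wrist_force: [-5.2, -2.7, 55.9]
gripper_width: 0.095
finger_force: 45.0
t 17.65 tcp [490.7 -21.3 245.6] grasp [492.2 -21.   65.6] 
ax x,y,z [[0.092, 0.996, 0.003], [0.996, -0.093, 0.008], [0.008, 0.002, -1.0]] F [-5.2 -2.7 55.9] w 0.095 ff 45.0 q [-0.2   0.69  0.27  2.1  -0.45  0.41  0.34]
```

```bash
python3 -m handwheel '{"rotation":[[0,0,0],[0,0,0],[0,0,0],[0,0,0]],"slide":[[0,0,-0.1],[0,0,-0.15],[0,0,-0.15],[0,0,-0.15]],"claw":[-1,-1,-1,-1]}'; python3 -c "
from h import *
s,m=st()
p=cam('scene');q=cam('top')
a=np.array([645.1,-35.8,36.]);ux=np.array([.9965,-.084,0])
f=lambda r,h,th:a-ux*(r*np.cos(th)-h*np.sin(th))+np.array([0,0,r*np.sin(th)+h*np.cos(th)])
for c in (p,q):
  for t in('hood_edge','hood_bar'):
    print(t,[(np.round(d['point'],1).tolist(),round(d['conf'],2)) for d in arm.mark_of(t,c)][:2])
  for th in(0,.1): print(th,proj(c,[f(119,55,th),f(155,25,th)]).round(1).tolist())
"
```

```text
clock: 17.98
position: [491.0, -20.9, 246.4]
eef_rot: [0.739, 0.674, 0.002, 0.002]
wrist_force: [3.9, -3.6, 13.5]
gripper_width: 0.091
finger_force: 45.0
t 17.98 tcp [491.  -20.9 246.4] grasp [492.2 -21.   66.4] 
ax x,y,z [[0.092, 0.996, 0.0], [0.996, -0.092, 0.007], [0.007, -0.0, -1.0]] F [ 3.9 -3.6 13.5] w 0.091 ff 45.0 q [-0.2   0.68  0.28  2.09 -0.45  0.41  0.34]
hood_edge [([251.0, 180.2], 0.75)]
hood_bar [([243.6, 200.1], 0.94), ([139.9, 195.2], 0.34)]
0 [[254.0, 184.6], [245.9, 198.5]]
0.1 [[255.4, 180.3], [246.7, 193.4]]
hood_edge [([304.1, 244.3], 0.52)]
hood_bar []
0 [[255.6, 191.0], [254.0, 203.5]]
0.1 [[256.0, 188.6], [254.3, 202.1]]
```

```bash
python3 -m handwheel '{"rotation":[[0,0,0],[0,0,0],[0,0,0],[0,0,0],[0,0,0],[0,0,0],[0,0,0],[0,0,0],[0,0,0],[0,0,0],[0,0,0],[0,0,0]],"slide":[[0,0.07,-0.34],[0,0.16,-0.69],[0,0.28,-1.04],[0,0.42,-1.37],[0,0.59,-1.7],[0,0.78,-2.01],[0,0.99,-2.31],[0,1.22,-2.6],[0,1.47,-2.86],[0,1.73,-3.11],[0,2.02,-3.34],[0,2.05,-3.36]],"claw":[-1,-1,-1,-1,-1,-1,-1,-1,-1,-1,-1,-1]}'; python3 -m handwheel '{"rotation":[[0,0,0],[0,0,0],[0,0,0]],"slide":[[0,0,0],[0,0,0],[0,0,0]],"claw":[-1,-1,-1]}'; python3 -c "
from h import *
s,m=st()
p=cam('scene');save(p,'s8.png',(180,90,380,240),4);np.save('s8.npy',p,allow_pickle=True)
a=np.array([645.1,-35.8,36.]);ux=np.array([.9965,-.084,0]);uy=np.array([.084,.9965,0])
f=lambda r,h,th,y=0:a+uy*y-ux*(r*np.cos(th)-h*np.sin(th))+np.array([0,0,r*np.sin(th)+h*np.cos(th)])
for t in('inner_edge','hood_edge','hood_bar'):
    print(t,[(np.round(d['point'],1).tolist(),round(d['conf'],2)) for d in arm.mark_of(t,p)][:2])
for d in arm.cut_out('inner_lid',p)[:2]:
    ys,xs=np.nonzero(d['region']);print('lid',round(d['conf'],2),xs.min(),xs.max(),ys.min(),ys.max(),d['region'].sum())
for th in(0,.1,.4,.785): print(th,'hood,bar',proj(p,[f(119,55,th),f(155,25,th)]).round(1).tolist(),'inner mid,L,R',proj(p,[f(107,42,th),f(107,42,th,63),f(107,42,th,-63),f(107,3,th,63),f(107,3,th,-63)]).round(1).tolist())
"
```

```text
clock: 19.28
position: [548.9, -26.0, 345.2]
eef_rot: [0.738, 0.674, -0.002, -0.003]
wrist_force: [-4.4, -2.5, 0.6]
gripper_width: 0.093
finger_force: 45.0
clock: 19.53
position: [548.0, -25.9, 344.4]
eef_rot: [0.739, 0.674, -0.002, -0.003]
wrist_force: [-5.5, -2.0, 1.7]
gripper_width: 0.09
finger_force: 45.0
t 19.53 tcp [548.  -25.9 344.4] grasp [546.6 -25.6 164.4] 
ax x,y,z [[0.091, 0.996, 0.001], [0.996, -0.091, -0.008], [-0.008, 0.002, -1.0]] F [-5.5 -2.   1.7] w 0.09 ff 45.0 q [-0.27  0.6   0.41  1.87 -0.34  0.75  0.24]
inner_edge [([255.9, 186.3], 0.7)]
hood_edge [([265.1, 154.4], 0.92)]
hood_bar [([256.7, 163.3], 0.86)]
lid 0.95 241 292 172 204 1140
0 hood,bar [[254.0, 184.6], [245.9, 198.5]] inner mid,L,R [[256.6, 187.0], [240.3, 180.5], [273.9, 193.9], [240.4, 191.9], [273.5, 205.7]]
0.1 hood,bar [[255.4, 180.3], [246.7, 193.4]] inner mid,L,R [[257.7, 183.3], [241.3, 176.8], [275.0, 190.1], [240.5, 188.7], [273.8, 202.4]]
0.4 hood,bar [[260.9, 167.8], [250.9, 177.6]] inner mid,L,R [[262.1, 172.3], [245.6, 166.1], [279.6, 178.8], [242.4, 178.6], [276.0, 191.9]]
0.785 hood,bar [[270.2, 154.8], [260.2, 158.7]] inner mid,L,R [[270.0, 160.4], [253.4, 154.6], [287.4, 166.5], [247.5, 165.9], [281.3, 178.5]]
```

The measurements agree. The inner edge is at (255.9,186.3), against (256.6,187.0) for shut. The hood is at about 0.75 rad, held at 45 N and still. Handing in.

```bash
python3 -c "
from station import arm
print(arm.sign_off())"
```

```text
the job is handed in; nothing more can be done
None
```

The job is handed in at about 20 s. By camera and force readings, the module is home with the lever shut over it, the inner lid is shut, and the gripper is holding the hood still by its bar at about 0.75 rad (43°). The hand-in gave no verdict.

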